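Seat a charged cell in the spring bay of the bar scale's charger

ROBOT

A 7-joint arm with a two-finger parallel gripper is mounted at the origin on a cart in front of the work surface, level with it; the furniture and walls round the work are solid. World frame = base frame: x ahead of the robot, y to its left, z up, the work surface at z = 0. Lengths are in m, angles in degrees, forces in N, time in s.
With the tool pointing down it reaches from about 0.425 to 0.875 m from the base axis. Payload 4.7 kg.
Tool frame: the origin (TCP) lies at the very end of the fingers, on their centre line; the grasp point (between the pads) lies 19 mm behind it; z points along the fingers, y is the line along which they close (so a half turn about z gives the same grasp; the last joint's range is limited). The gripper opens to 87 mm and grips with 3 to 60 N. Pads are 19 mm wide; open, the fingers measure 117 mm over their backs; the gripper's body (75 mm by 190 mm) begins 51 mm behind the grasp point.
Start: joints at [66.125, 18.392, -4.016, 83.108, 1.295, 78.541, -3.26], TCP at [0.271, -0.591, 0.223] pointing down, gripper open.
Joint ranges: [-163.93, 163.93], [-17.29, 119.83], [-79.2, 71.16], [3.27, 140.29], [-89.18, 269.18], [5.43, 117.66], [-154.24, 154.24]. Speed limits (degrees/s): [147.25, 147.25, 180, 180, 180, 180, 180].

INTERFACE

Orientations are given as [roll, pitch, yaw] about the fixed x, y, z axes, in that order (R = Rz(yaw) Ry(pitch) Rx(roll)).
In Python, from cell import get_obs, read_camera, sign_off, silhouettes gives the robot as it stands.
- The arm moves only by the tool play_rows, never from a script. Its argument "steps" is a list that holds one entry, the list of rows, each a list of 7 numbers: the shift along the tool's x, y, z in m, then the turn, a rotation vector about the tool's x, y, z in rad, then the finger opening in m, from 0 to 0.087. A call has 1 to 12 rows; each row shifts and turns the commanded pose from where the row before left it, along the tool's axes as they then stand; what a row does not reach is not made up. A row lasts 1/10 s, in which the tool goes at most 50 mm and 8.59 degrees, less where a joint would pass 70% of its speed; a pose out of reach is approached as far as the arm can. A call is refused whole if a number of a shift passes 0.05 or a number of a turn 0.15, either way. A call with a gripper value outside its range is refused whole. The fingers move at their own pace and stop on an object; "force" is the grip in N (left out, the last holds). Time passes only in rows, so rows that do not move let the fingers close. It gives the time, the measured TCP pose, the force, the opening and the grip force at its end, in the units of the state.
- get_obs(): the state, without advancing time (a new reading comes with each control period).
- read_camera(name): name is "side" or "top" or "wrist"; returns a dict with "frame" (480x640x3 uint8, red, green, blue), "intrinsics" (3x3 intrinsics, pixels), "view" (4x4, takes a point from world to camera coordinates). Camera axes: x right, y up, looking along -z (the intrinsics and any distortion apply to the point x, -y, -z); pixel columns grow to the right and rows downward; lengths in m; the calibration is good to about 2 mm. A picture is of the moment at which its call begins. There is no depth.
- sign_off(): hands the job in; it is judged then, once.
Trained networks look in the newest picture that a camera, given by its name, has taken for a name from the list of things; names that differ only in an ending like _2 or _b are one class to them, and where a whole thing is asked for, a point or a joint stands for the part that bears it (a point fixed in the world has none). Each returns a list of dicts, best first, with "p" (0 to 1); they miss things now and then, are a little off and sometimes report something else, mostly with a low value. They report only what shows in the picture. A call takes as long as a camera call. They do not tell look-alikes from the thing itself.
- silhouettes(camera, name): "pixels" (480x640 bool, what is visible of it) and "extent" ([left, top, right, bottom] in pixels, round what is visible of it).
The state is a dict: "time_s": time; "qpos": joint angles; "joint_velocities": joint speeds; "effort": joint torques, N m; "tool_pos": TCP position; "tool_rot": TCP orientation; "force": force on the tool from outside, world axes, zero at the start; "wrist_torque": the same for the moment, N m; "grip_width": finger opening in m; "grasp_force": force on a finger pad.
Only numpy, scipy, OpenCV 4.12 (cv2) and the standard library are available. Lean on these libraries where they do the work, as an engineer would, in place of code of your own. Each camera call takes 0.05 s, during which the arm holds its last target. There are 200 camera calls.

TASK

Put the cylindrical battery cell from its rest into the charger for the bar scale: press its flat end against the sprung contact first, with the nub end still raised, and once the spring has given way far enough tip the nub end down behind the end wall, so that the cell lies level and fully home in both saddles. Feel for the spring and never force the cell against the charger, leave the shot glass, timer and jigger where they stand, and let go of the cell.

Things in the scene. Friction and masses are not known exactly. Their poses are not given: they have to be found in the camera images.
- cell: grey cylindrical battery cell, 32 mm in diameter, 70 mm long, about 0.15 kg, lying level in two V saddles on its rest. Origin at the middle of its axis; its +x axis runs along the cylinder to the flat end (face at x=+35 mm); the -x end (face at x=-35 mm) has a nub 10 mm in diameter, 3 mm long. Fingers grip it across the diameter at mid-length.
- cell_flat (a point): centre of the cell's flat end face, on its axis (x=+35 mm in the cell's frame)
- cell_nub (a point): tip of the cell's nub, on its axis (x=-38 mm in the cell's frame). Under the spring's load friction can leave this end a few mm high after letting go; a light push of 4 N or so from above brings the cell home
- cell_rest: low black rest, 78x52 mm, fixed to the worktop, with two V saddles 31 mm either side of its middle, each 6 mm wide, that carry the cell with its axis 34 mm above the worktop. Origin: centre of its underside; x along the cell; the 56 mm between the saddles is clear down to 6 mm above the worktop.
- charger: open black charger, 150x66 mm, fixed to the worktop. Origin: centre of its underside; +x points along the bay to the sprung contact, z up. A grey carrier on it holds the whole bay and is clamped (firmly) with its middle anywhere within 10 mm of the charger's middle along x; where is not reported: feel for it. Contact forces of cell on charger, added up, must stay under 18 N with the nub end raised, 50 N later (home: about 18 N).
- bay (a point): point on the bay axis 46 mm above the charger's origin: home, the cell's middle is here, plus or minus the carrier's 10 mm, flat end to +x. Two V saddles carry it, 31 mm either side of the carrier's middle, each 6 mm wide, tops 39 mm above the worktop; between them it is clear down to 18 mm above the worktop. Axes as the charger's.
- spring (a point): nominal tip of the sprung contact (carrier mid-way): a button on the bay axis, 28 mm to +x from the bay's middle, on a plate 20 mm wide, 16 mm high. Gives to +x by at most 11 mm, then stops dead. Damped. Pushes 2 N at first touch, 0.9 N more per mm: 8 N with the cell home (7 mm), 9 N when the nub end just clears the wall, 11.9 N at the stop. Housing behind it: face at +47 mm, top 53 mm high.
- wall (a point): nominal top middle of the end wall's inner face (carrier mid-way), 38 mm to -x from the bay's middle, 49 mm above the worktop; wall 44 mm wide, 8 mm thick; the nub bears on this face when home. Tilted 28 degrees, nub end up, with its flat end's centre 15.5 mm to +x of the bay point and 2 mm above it, the cell clears the wall and has not yet met the spring, wherever the carrier is.
- shot_glass: shot glass, 52 mm in diameter, 62 mm high, standing near the work; origin at the centre of its underside; leave alone
- timer: small white kitchen timer, 62x68x21 mm, near the work; origin at the centre of its underside; leave alone
- jigger: black double cone jigger, 45 mm in diameter, 90 mm high, near the work; origin at the centre of its underside; leave alone
There are look-alikes about, which are no part of the job. Leave any orange or pink look-alike of the cell alone.

How it is judged (in metres and radians):
On the way:
1. the cell's flat end is pressed against the sprung contact (over 5 N between cell and charger) while its nub end is still raised, at least 12 mm above its home height and 8 mm above the flat end (contact force between cell and charger above 5 N and z of cell_nub in the frame of charger above 0.058 m and z of cell_flat in the frame of charger below 0.05 m and x of cell_flat in the frame of charger above 0.015 m and y of cell_flat in the frame of charger between -0.006 and 0.006 m), for 0.1 s.
At the end, for the whole second after the job is handed in: The cell lies let go and at rest in the bay, flat end to the sprung contact: its middle 43.5 to 48 mm above the charger's underside, within 3 mm sideways and 13 mm lengthwise (10 mm of it the clamp's) of the charger's middle, its axis within 0.05 rad of the bay's (z of cell in the frame of charger between 0.0435 and 0.048 m and x of cell in the frame of charger between -0.013 and 0.013 m and y of cell in the frame of charger between -0.003 and 0.003 m and x of cell_flat in the frame of charger above 0.02 m and angle between the x axis of cell and the x axis of charger, either way round below 0.05 rad and linear speed of cell below 0.02 m/s and contact force between the fingers and cell below 0.2 N); the robot touches nothing.
It fails at once if the cell is forced against the charger (contact forces add up to over 50 N) (contact force between cell and charger above 50 N).
It fails at once if the cell is jammed against the charger (contact forces over 18 N) while its nub end is still raised, its tip over 56 mm above the charger's underside (contact force between cell and charger above 18 N and z of cell_nub in the frame of charger above 0.056 m).
It fails at once if the gripper presses on the charger (over 25 N) (contact force between the fingers and charger above 25 N).
It fails at once if the shot glass, timer or jigger is moved more than 25 mm (distance of any of shot_glass, timer, jigger from where it was at the start of the episode above 0.025 m).
It also fails if it takes over 70 s, if anything falls off the work surface, if the arm or the gripper's body presses on something with over 40 N, if the wrist force passes 120 N, or if a joint passes its speed limit or range.

## Working session

There is one attempt and no reset: what is moved stays moved. The work goes in short steps, Python scripts to look and compute and a tool call to move; the robot and the scene stay as the last step left them, time stands still between calls to the robot, and variables do not carry over. Pictures are saved under pics/ and viewed, at most 10 in all, crops included, and the job is handed in when it is done.

Besides the shell and the picture viewer there is one more tool, called after "Emit:" as a command line: name --argument value ..., lists and objects as JSON in quotes. play_rows: Moves the arm, as the interface text tells. Its arguments: {"type":"object","properties":{"steps":{"type":"array","items":{"type":"array","items":{"type":"array","items":{"type":"number"}}}},"force":{"type":"number"}},"required":["steps"]}

```bash
mkdir -p pics; ls
python3 - <<'E'
from cell import *
import cv2,numpy as np
o=get_obs();print({k:np.round(v,4).tolist() for k,v in o.items()})
ims=[]
for c in("top","side"):
    r=read_camera(c);ims.append(r["frame"]);print(c,r["intrinsics"].round(1).tolist(),r["view"].round(4).tolist(),r.keys())
    cv2.imwrite(f"pics/{c}0.png",r["frame"][:,:,::-1])
    for n in("cell","cell_rest","charger","shot_glass","timer","jigger"):
        for s in silhouettes(c,n):print(c,n,round(s["p"],2),s["extent"],s["pixels"].sum())
E
```

```text
pics
{'time_s': 0.0, 'qpos': [66.1235, 18.4396, -4.0159, 83.1746, 1.2947, 78.543, -3.2621], 'joint_velocities': [-0.0517, -0.0519, 0.0413, -0.0237, -0.0805, 0.0549, 0.0614], 'effort': [-0.0009, -49.1288, -0.4043, -31.2528, -0.0641, 0.0437, 0.0002], 'tool_pos': [0.2712, -0.5901, 0.2215], 'tool_rot': [-179.888, 0.0055, 24.6844], 'force': [-0.5417, -1.3181, 0.9654], 'wrist_torque': [-0.0018, 0.0111, 0.0528], 'grasp_force': 0.0, 'grip_width': 0.087}
top [[567.7, 0.0, 317.6], [0.0, 567.7, 244.6], [0.0, 0.0, 1.0]] [[-0.0276, -0.9995, -0.0181, 0.0293], [0.992, -0.0296, 0.1227, -0.5703], [-0.1232, -0.0145, 0.9923, -1.0724], [0.0, 0.0, 0.0, 1.0]] dict_keys(['frame', 'intrinsics', 'view'])
top cell 0.89 [370.1, 262.3, 403.4, 282.6] 622
top cell 0.86 [329.7, 302.4, 362.3, 342.0] 603
top cell 0.8 [413.2, 295.2, 443.9, 337.4] 644
top cell_rest 0.73 [367.0, 259.1, 409.5, 288.1] 243
top charger 0.56 [215.5, 276.8, 291.9, 312.0] 2600
top shot_glass 0.65 [392.1, 189.0, 420.3, 214.3] 635
top shot_glass 0.44 [215.3, 278.2, 287.2, 313.3] 2493
top timer 0.62 [177.3, 183.1, 217.1, 222.8] 1064
top timer 0.43 [367.1, 263.5, 408.3, 284.9] 644
top jigger 0.74 [456.1, 199.0, 492.2, 228.5] 596
side [[438.4, 0.0, 316.6], [0.0, 438.4, 243.8], [0.0, 0.0, 1.0]] [[-0.7982, -0.6023, -0.0108, 0.4517], [0.325, -0.4457, 0.8341, -0.245], [-0.5072, 0.6623, 0.5515, -0.7433], [0.0, 0.0, 0.0, 1.0]] dict_keys(['frame', 'intrinsics', 'view'])
side cell 0.77 [363.3, 272.0, 394.0, 288.4] 486
side cell 0.73 [355.0, 233.8, 377.6, 257.7] 330
side cell 0.7 [271.1, 286.3, 341.3, 347.1] 2226
side cell 0.6 [396.3, 238.9, 425.6, 253.9] 395
side cell_rest 0.62 [349.3, 238.8, 378.0, 265.4] 285
side charger 0.65 [269.8, 287.4, 344.9, 351.1] 2099
side shot_glass 0.59 [320.6, 203.9, 338.6, 233.1] 449
side timer 0.91 [186.5, 295.4, 217.4, 322.1] 777
side jigger 0.81 [357.2, 181.5, 374.0, 215.1] 351
side jigger 0.68 [269.6, 290.3, 343.0, 348.5] 2084
```

View pics/top0.png

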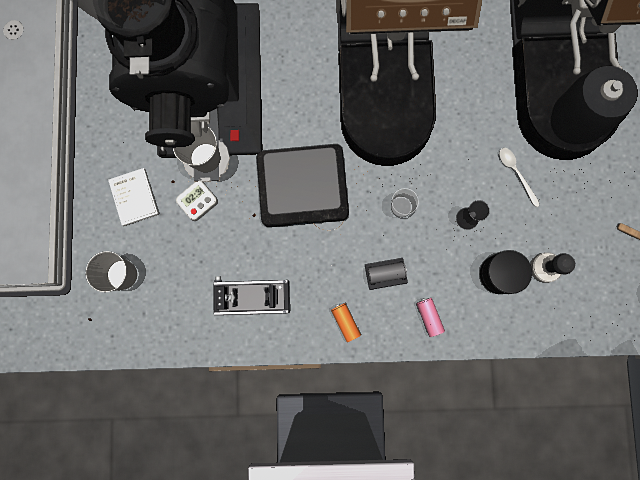

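View pics/side0.png

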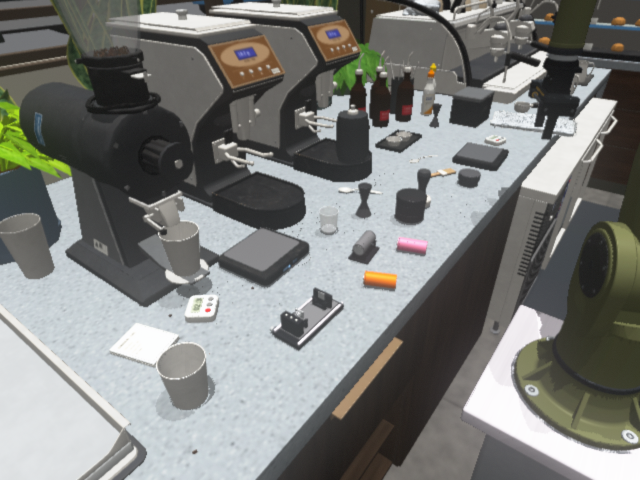

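The top picture shows the grey cell on its rest at (386,273), the charger at (252,296), and the orange and pink look-alikes at (346,322) and (430,317). The side picture shows the charger at (308,318) and the cell at (364,244). I'll zoom in on both to find the end directions.

```bash
cat > h.py <<'E'
from cell import *
import cv2,numpy as np
from scipy.spatial.transform import Rotation as R
def unproj(r,uv,z):
    K,V=r["intrinsics"],r["view"]
    d=np.linalg.inv(K)@[uv[0],uv[1],1]; d=V[:3,:3].T@(d*[1,-1,-1]); c=-V[:3,:3].T@V[:3,3]
    return c+d*(z-c[2])/d[2]
def proj(r,p):
    q=(r["view"][:3,:3]@np.atleast_2d(p).T).T+r["view"][:3,3]; q=q*[1,-1,-1]
    q=q@r["intrinsics"].T; return q[:,:2]/q[:,2:]
def box(s): return cv2.minAreaRect(np.argwhere(s["pixels"])[:,::-1].astype(np.float32))
E
python3 - <<'E'
from h import *
r=read_camera("top");f=r["frame"]
for n,z in(("cell",.04),("charger",.02),("shot_glass",.03),("timer",.02),("jigger",.045)):
    for s in silhouettes("top",n)[:2]:
        b=box(s);pts=[unproj(r,p,z) for p in cv2.boxPoints(b)]
        e=[(pts[i+1]-pts[i])[:2] for i in(0,1)]
        print(n,round(s["p"],2),unproj(r,b[0],z).round(4),[(round(np.linalg.norm(x),4),round(np.degrees(np.arctan2(x[1],x[0])),1)) for x in e])
s=read_camera("side")["frame"]
z=lambda f,x0,y0,w,h:cv2.resize(f[y0:y0+h,x0:x0+w],(400,300),interpolation=cv2.INTER_CUBIC)
m=np.vstack([np.hstack([z(f,202,260,100,75),z(f,350,240,76,57)]),np.hstack([z(s,258,280,100,75),z(s,330,222,76,57)])])
cv2.imwrite("pics/crop1.png",m[:,:,::-1])
E
```

```text
cell 0.71 [ 0.5129 -0.1192  0.04  ] [(np.float64(0.0749), np.float64(-82.2)), (np.float64(0.031), np.float64(-173.2))]
cell 0.66 [ 0.4204 -0.0352  0.04  ] [(np.float64(0.0309), np.float64(-65.2)), (np.float64(0.0736), np.float64(-155.2))]
charger 0.65 [0.4763 0.1465 0.02  ] [(np.float64(0.15), np.float64(-91.6)), (np.float64(0.0722), np.float64(178.8))]
shot_glass 0.58 [ 0.6512 -0.1608  0.03  ] [(np.float64(0.0533), np.float64(-91.8)), (np.float64(0.0562), np.float64(177.2))]
timer 0.85 [0.6705 0.2537 0.02  ] [(np.float64(0.0672), np.float64(-50.3)), (np.float64(0.0662), np.float64(-141.1))]
jigger 0.93 [ 0.6203 -0.2885  0.045 ] [(np.float64(0.0694), np.float64(-57.1)), (np.float64(0.0424), np.float64(-149.0))]
```

View pics/crop1.png

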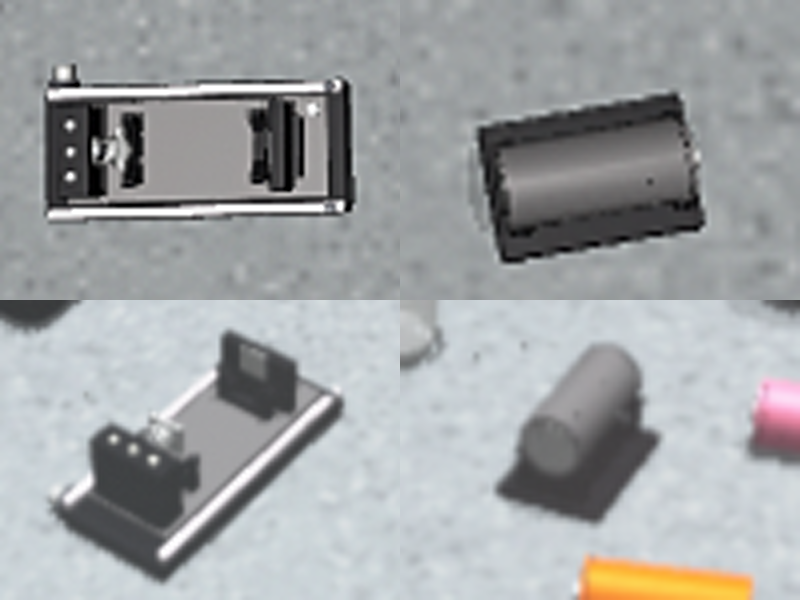

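The zooms show the sprung contact and housing at the charger's left, towards world +y, so charger x runs along about +88°. The cell's flat end is also towards +y at about 98°, with the nub on the right. Next I move over the cell.

Emit:
play_rows --steps '[[[0.0378,-0.0297,0.002,0,0,0,0.087],[0.0378,-0.0297,0.002,0,0,0,0.087],[0.0378,-0.0297,0.002,0,0,0,0.087],[0.0378,-0.0297,0.002,0,0,0,0.087],[0.0378,-0.0297,0.002,0,0,0,0.087],[0.0378,-0.0297,0.002,0,0,0,0.087],[0.0378,-0.0297,0.002,0,0,0,0.087],[0.0378,-0.0297,0.002,0,0,0,0.087],[0.0378,-0.0297,0.002,0,0,0,0.087],[0.0378,-0.0297,0.002,0,0,0,0.087],[0.0378,-0.0297,0.002,0,0,0,0.087]]]'

```text
time_s: 2.15
tool_pos: [0.5135, -0.1185, 0.2009]
tool_rot: [179.9, -0.0, 24.7]
force: [1.0, 0.4, -0.5]
grip_width: 0.0866
grasp_force: 0.0
```

Emit:
play_rows --steps '[[[0,0,0,0,0,-0.1418,0.087],[0,0,0,0,0,-0.1418,0.087],[0,0,0,0,0,-0.1418,0.087],[0,0,0,0,0,-0.1418,0.087],[0,0,0,0,0,-0.1418,0.087],[0,0,0,0,0,-0.1418,0.087],[0,0,0,0,0,-0.1418,0.087],[0,0,0,0,0,-0.1418,0.087],[0,0,0,0,0,-0.1418,0.087],[0,0,0,0,0,0,0.087]]]'

```text
time_s: 3.15
tool_pos: [0.5128, -0.1202, 0.2007]
tool_rot: [180.0, 0.0, 97.8]
force: [-0.5, -0.3, -0.5]
grip_width: 0.0869
grasp_force: 0.0
```

Run:
```python
from h import *
o=get_obs();print(o["tool_pos"],o["tool_rot"],o["qpos"])
r=read_camera("wrist");print(r["view"].round(3).tolist(),r["intrinsics"].round(1).tolist())
cv2.imwrite("pics/w1.png",r["frame"][:,:,::-1])
for n,z in(("cell",.043),("cell_rest",.02),("charger",.02)):
    for s in silhouettes("wrist",n)[:3]:
        b=box(s);pts=[unproj(r,p,z) for p in cv2.boxPoints(b)]
        e=[(pts[i+1]-pts[i])[:2] for i in(0,1)]
        print(n,round(s["p"],2),s["extent"],unproj(r,b[0],z).round(4),[(round(np.linalg.norm(x),4),round(np.degrees(np.arctan2(x[1],x[0])),1)) for x in e])
```

```text
[ 0.51279319 -0.12022231  0.20065706] [1.79991568e+02 1.65235475e-02 9.78208708e+01] [ 39.51261448   5.83614958 -30.93465231 101.42483076   3.13792835
  73.57514343  15.64254287]
[[0.991, 0.136, 0.001, -0.492], [-0.132, 0.961, -0.244, 0.208], [-0.034, 0.241, 0.97, -0.322], [0.0, 0.0, 0.0, 1.0]] [[414.7, 0.0, 321.1], [0.0, 414.7, 242.2], [0.0, 0.0, 1.0]]
cell 0.96 [167.1, 271.2, 255.9, 304.0] [ 0.4299 -0.1851  0.043 ] [(np.float64(0.0713), np.float64(7.8)), (np.float64(0.0278), np.float64(-84.4))]
cell 0.77 [171.0, 68.3, 266.2, 136.9] [ 0.4256 -0.0391  0.043 ] [(np.float64(0.0711), np.float64(24.3)), (np.float64(0.0299), np.float64(-65.1))]
cell 0.58 [300.8, 177.1, 341.7, 268.9] [ 0.513  -0.1193  0.043 ] [(np.float64(0.0299), np.float64(7.8)), (np.float64(0.0731), np.float64(-81.5))]
cell_rest 0.86 [290.2, 173.0, 354.9, 261.8] [ 0.5133 -0.1179  0.02  ] [(np.float64(0.0492), np.float64(7.8)), (np.float64(0.0743), np.float64(-81.1))]
charger 0.72 [302.9, 174.5, 343.8, 271.7] [ 0.5137 -0.1239  0.02  ] [(np.float64(0.032), np.float64(7.8)), (np.float64(0.0801), np.float64(-81.5))]
```

View pics/w1.png

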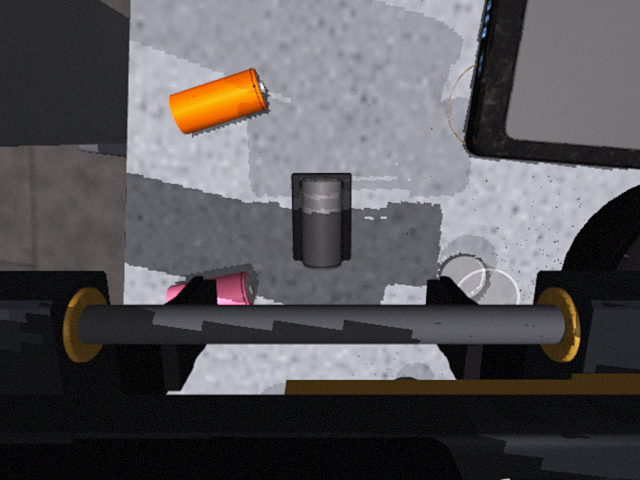

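The wrist view confirms the cell at (321,222), nub end at the top of the bright band or towards the bottom, at (0.513, -0.1185) with yaw about 98. I fine-align, descend and grip.

Emit:
play_rows --steps '[[[0.0017,0,0.04,0,0,-0.006,0.087],[0,0,0.04,0,0,0,0.087],[0,0,0.04,0,0,0,0.087],[0,0,0.035,0,0,0,0.087],[0,0,0.02,0,0,0,0.087],[0,0,0.0095,0,0,0,0.087],[0,0,0,0,0,0,0.087]]]'

```text
time_s: 4.05
tool_pos: [0.5118, -0.1182, 0.0151]
tool_rot: [-179.9, -0.1, 98.1]
force: [0.7, -0.4, 0.7]
grip_width: 0.0867
grasp_force: 0.0
```

Emit:
play_rows --force 35 --steps '[[[0,0,0,0,0,0,0.05],[0,0,0,0,0,0,0.04],[0,0,0,0,0,0,0.036],[0,0,0,0,0,0,0.034],[0,0,0,0,0,0,0.028],[0,0,0,0,0,0,0.028],[0,0,0,0,0,0,0.02],[0,0,0,0,0,0,0.02],[0,0,0,0,0,0,0.02],[0,0,0,0,0,0,0.02]]]'

```text
time_s: 5.05
tool_pos: [0.5128, -0.1184, 0.0161]
tool_rot: [180.0, 0.0, 98.2]
force: [0.8, 0.3, -0.8]
grip_width: 0.0313
grasp_force: 35.0
```

Run:
```python
from h import *
o=get_obs();print({k:np.round(o[k],4) for k in("tool_pos","tool_rot","force","wrist_torque","grip_width","grasp_force")})
r=read_camera("wrist");cv2.imwrite("pics/w2.png",r["frame"][:,:,::-1])
```

```text
{'tool_pos': array([ 0.5128, -0.1184,  0.0161]), 'tool_rot': array([1.799762e+02, 5.300000e-03, 9.815380e+01]), 'force': array([ 0.817 ,  0.2772, -0.8083]), 'wrist_torque': array([-0.0074, -0.2917, -0.0133]), 'grip_width': np.float64(0.0313), 'grasp_force': np.float64(34.9966)}
```

View pics/w2.png

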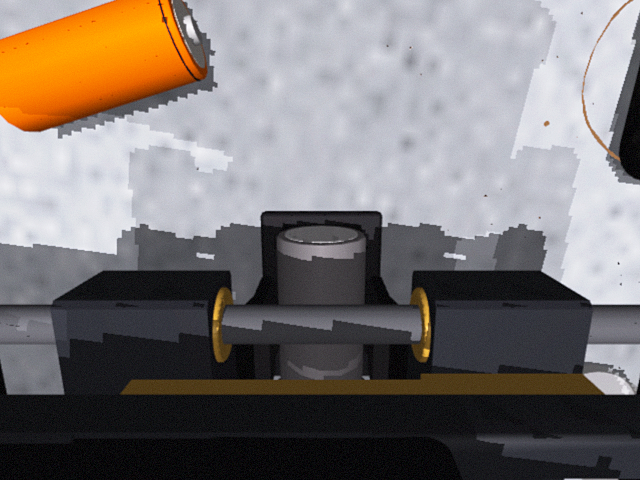

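Gripped: 31.3 mm opening, 35 N, flat-end rim at (321,237) ahead. Now I lift and go to view the charger.

Emit:
play_rows --steps '[[[0,0,-0.02,0,0,0,0.02],[0,0,-0.04,0,0,0,0.02],[0,0,-0.045,0,0,0,0.02],[0,0,-0.045,0,0,0,0.02],[0,0,-0.045,0,0,0,0.02],[0,0,-0.045,0,0,0,0.02],[0.0404,-0.0036,0,0,0,0,0.02],[0.0404,-0.0036,0,0,0,0,0.02],[0.0404,-0.0036,0,0,0,0,0.02],[0.0404,-0.0036,0,0,0,0,0.02],[0,0,0,0,0,0.085,0.02],[0,0,0,0,0,0.085,0.02]]]'

```text
time_s: 6.3
tool_pos: [0.4745, 0.0411, 0.2558]
tool_rot: [-180.0, 0.1, 88.4]
force: [0.6, 0.1, -1.0]
grip_width: 0.031
grasp_force: 35.0
```

Emit:
play_rows --steps '[[[0,0,0,0,0,0,0.02],[0,0,0,0,0,0,0.02]]]'

```text
time_s: 6.5
tool_pos: [0.4751, 0.0393, 0.2557]
tool_rot: [-180.0, 0.0, 88.5]
force: [-0.0, -1.1, -1.8]
grip_width: 0.0314
grasp_force: 35.0
```

Run:
```python
from h import *
o=get_obs();print({k:np.round(o[k],4) for k in("tool_pos","tool_rot","force","wrist_torque","grip_width","grasp_force","qpos")})
r=read_camera("wrist");cv2.imwrite("pics/w3.png",r["frame"][:,:,::-1]);np.savez("w3.npz",**r)
for n,z in(("charger",.015),):
    for s in silhouettes("wrist",n)[:3]:
        b=box(s);pts=[unproj(r,p,z) for p in cv2.boxPoints(b)]
        e=[(pts[i+1]-pts[i])[:2] for i in(0,1)]
        print(n,round(s["p"],2),s["extent"],unproj(r,b[0],z).round(4),[(round(np.linalg.norm(x),4),round(np.degrees(np.arctan2(x[1],x[0])),1)) for x in e])
```

```text
{'tool_pos': array([0.4751, 0.0393, 0.2557]), 'tool_rot': array([-1.79952e+02,  8.10000e-03,  8.85039e+01]), 'force': array([-0.0481, -1.0844, -1.8087]), 'wrist_torque': array([-0.0113, -0.0699,  0.0353]), 'grip_width': np.float64(0.0314), 'grasp_force': np.float64(34.9966), 'qpos': array([ 33.1811,  -2.8356, -39.2993, 102.6048,  -1.8236,  79.6441,
        -7.2505])}
charger 0.56 [279.4, 3.9, 364.5, 174.5] [0.4803 0.1497 0.015 ] [(np.float64(0.0745), np.float64(0.1)), (np.float64(0.1481), np.float64(-88.1))]
```

View pics/w3.png

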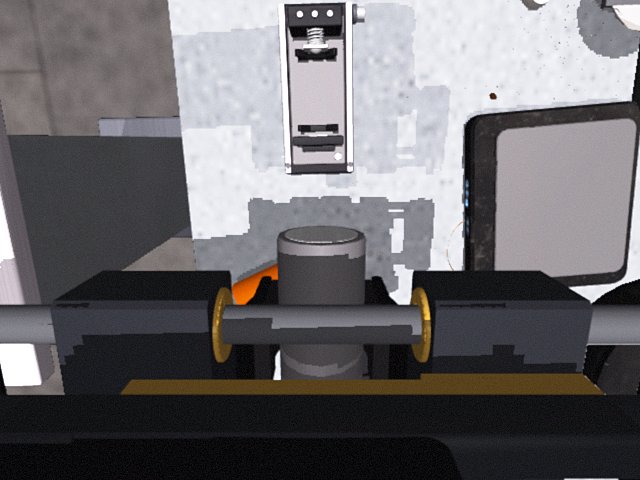

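The wrist view shows the charger whole at cols 285–353, rows 4–174, spring at the top (316,40), end wall at (318,140). I zoom for exact edges.

Run:
```python
from h import *
a=cv2.imread("pics/w3.png")[0:185,265:375]; a=cv2.resize(a,None,fx=3.2,fy=3.2,interpolation=cv2.INTER_CUBIC)
t=read_camera("top");np.savez("t3.npz",**t)
b=cv2.rotate(t["frame"][265:325,203:303,::-1].copy(),cv2.ROTATE_90_CLOCKWISE); b=cv2.resize(b,None,fx=5.9,fy=5.9,interpolation=cv2.INTER_CUBIC)[:a.shape[0]]
b=cv2.copyMakeBorder(b,0,a.shape[0]-b.shape[0],0,0,cv2.BORDER_CONSTANT)
cv2.imwrite("pics/z3.png",np.hstack([a,b])); print(a.shape,b.shape)
```

```text
(592, 352, 3) (592, 354, 3)
```

View pics/z3.png

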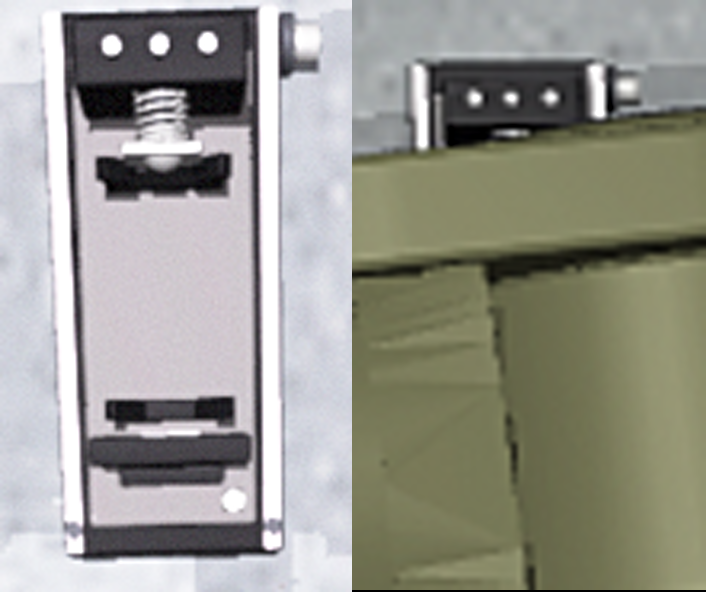

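The zoom gives clear edges: rails at cols 44–284, wall inner top edge near row 435, spring button at (165,163), housing top front edge at row 82. Unprojecting these:

Run:
```python
from h import *
r=dict(np.load("w3.npz"))
def u(x,y,z):
    return unproj(r,(265+x/3.2-.34,y/3.2-.34),z)
P=lambda n,*a:print(n,u(*a).round(4)[:2])
for z in(.008,.014,.02):
    a,b,c,d=u(64,553,z),u(284,548,z),u(44,12,z),u(279,10,z)
    print(z,"w",(b-a).round(4)[:2],(d-c).round(4)[:2],"ctr",((a+b+c+d)/4).round(4)[:2],"yaw",np.degrees(np.arctan2(*((c+d-a-b)[[1,0]]))).round(2),"len",np.linalg.norm(c+d-a-b)/2)
P("wall L",91,435,.049);P("wall R",249,435,.049);P("outer L",91,450,.049)
P("button",163,168,.046);P("plateL",121,143,.054);P("plateR",201,143,.054);P("housing",163,82,.053);P("houseL",77,82,.053);P("houseR",250,82,.053)
P("saddle far L",97,157,.039);P("saddle far R",232,157,.039);P("sad near L",106,400,.039);P("sad nearR",234,400,.039)
P("dots",112,44,.053);P("dots",159,44,.053);P("dots",207,44,.053)
```

```text
0.008 w [ 0.0673 -0.0002] [ 0.0654 -0.0012] ctr [0.4741 0.1478] yaw 89.79 len 0.14862360862769103
0.014 w [ 0.0663 -0.0002] [ 0.0645 -0.0012] ctr [0.4741 0.1472] yaw 89.79 len 0.14645039857435113
0.02 w [ 0.0653 -0.0002] [ 0.0635 -0.0011] ctr [0.4742 0.1466] yaw 89.79 len 0.14427718852101126
wall L [0.4526 0.1081]
wall R [0.4952 0.107 ]
outer L [0.4524 0.1041]
button [0.4739 0.1746]
plateL [0.4635 0.1793]
plateR [0.4837 0.1788]
housing [0.4745 0.1933]
houseL [0.453  0.1938]
houseR [0.4964 0.1927]
saddle far L [0.4565 0.1791]
saddle far R [0.4921 0.1782]
sad near L [0.4565 0.1173]
sad nearR [0.4917 0.1164]
dots [0.4621 0.2022]
dots [0.4738 0.2019]
dots [0.4858 0.2016]
```

Run:
```python
from h import *
r=dict(np.load("w3.npz"))
g=cv2.cvtColor(r["frame"],cv2.COLOR_RGB2GRAY)
L=cv2.createLineSegmentDetector().detect(g)[0][:,0]
for x0,y0,x1,y1 in L:
    if min(x0,x1)>270 and max(x0,x1)<362 and max(y0,y1)<182 and np.hypot(x1-x0,y1-y0)>20:
        for z in ((.049,) if abs(x1-x0)>abs(y1-y0) else (.012,)):
            a,b=unproj(r,(x0,y0),z),unproj(r,(x1,y1),z);d=b-a
            if abs(d[1])>abs(d[0]) : d*=np.sign(d[1])
            else: d*=np.sign(d[0])
            print(np.round([x0,y0,x1,y1],1),a[:2].round(4),b[:2].round(4),np.degrees(np.arctan2(d[1],d[0])).round(2))
```

```text
[290.1 161.9 283.5   3.1] [0.4462 0.0839] [0.4465 0.2218] 89.87
[284.4   3.5 344.4   1.8] [0.45   0.2108] [0.4981 0.2108] 0.0
[345.3   3.1 346.9 159.4] [0.501  0.2203] [0.501  0.0849] 89.99
[351.6 159.4 351.    4.4] [0.5055 0.0847] [0.5061 0.2192] 89.77
[298.2 124.6 336.9 123.4] [0.4573 0.1171] [0.4905 0.1172] 0.17
[350.6 172.9 286.8 174.4] [0.5019 0.0749] [0.4457 0.0751] -0.17
[335.6 131.  301.8 131.9] [0.4893 0.1109] [0.4602 0.111 ] -0.06
[311.9  47.7 334.4  47.9] [0.4709 0.1775] [0.4895 0.1769] -1.96
[291.9 135.7 316.9 136.2] [0.4516 0.108 ] [0.4731 0.107 ] -2.54
[287.5  29.3 292.1 134.4] [0.4491 0.2005] [0.4492 0.1095] 90.09
[291.9 163.7 343.1 162.4] [0.4505 0.0842] [0.4954 0.0842] -0.0
[333.1 150.8 303.1 151.6] [0.4868 0.0944] [0.4607 0.0943] 0.13
[343.7 133.1 342.5  50.6] [0.4982 0.1094] [0.498  0.1817] 90.18
[278.    4.4 285.1 160.6] [0.4416 0.2208] [0.4415 0.0852] 89.98
[289.4  25.5 339.4  24. ] [0.4532 0.1946] [0.4938 0.1947] 0.09
[331.9 145.1 304.4 146.5] [0.4859 0.0992] [0.462  0.0987] 1.27
[296.9 144.  339.4 142.3] [0.4556 0.1009] [0.4924 0.1014] 0.75
[353.2  26.9 353.2  66.9] [0.5078 0.201 ] [0.5076 0.1677] 89.68
[338.1   5.1 289.4   6.4] [0.493  0.2085] [0.4538 0.2087] -0.19
[293.1 171.  343.1 169.8] [0.4513 0.0779] [0.4954 0.0778] -0.1
[353.1  71.9 353.8 113.1] [0.5075 0.1634] [0.5079 0.1272] 90.64
[354.4 119.4 354.4 156.9] [0.5084 0.1216] [0.5082 0.087 ] 89.64
```

The line fits agree that the charger's yaw is 90.0°, centre line x=0.474, middle y≈0.147, and carrier middle about 0.146. Next I work out the tilted approach.

```bash
cat >> h.py <<'E'
CX,CY=0.474,0.147
def Rt(th): return R.from_euler('xyz',[180,0,90],degrees=True)*R.from_rotvec([0,-np.radians(th),0])
def tcp(th,fx,fz,c=0.0):  # fx,fz: flat centre in charger frame (m)
    return np.array([CX,CY+fx,fz])-Rt(th).apply([.035+c,0,-.018])
def delta(th,fx,fz,c=0.0):
    o=get_obs();Rc=R.from_euler('xyz',o["tool_rot"],degrees=True)
    d=tcp(th,fx,fz,c)-o["tool_pos"]
    return "tcp",tcp(th,fx,fz,c).round(4),"world",d.round(4),"tool",Rc.inv().apply(d).round(4),"turn",(Rc.inv()*Rt(th)).as_rotvec().round(4)
def flat(c=0.0):
    o=get_obs();Rc=R.from_euler('xyz',o["tool_rot"],degrees=True)
    p=o["tool_pos"]+Rc.apply([.035+c,0,-.018]);n=o["tool_pos"]+Rc.apply([-.038+c,0,-.018]);return ((p-[CX,CY,0])*1000).round(1)[[1,0,2]],((n-[CX,CY,0])*1000).round(1)[[1,0,2]]
E
python3 - <<'E'
from h import *
r=dict(np.load("w3.npz"));o=get_obs();Rc=R.from_euler('xyz',o["tool_rot"],degrees=True)
for p in([.035,0,-.018],[.035,0,-.034],[.035,.016,-.018],[.035,-.016,-.018],[.035,0,-.002]): print(p,proj(r,o["tool_pos"]+Rc.apply(p)).round(1))
for s in silhouettes("wrist","cell")[:2]: print(s["p"],s["extent"])
print(delta(28,.0155,.110)); print(tcp(28,.0155,.048),Rt(28).inv().apply([0,0,-.062]),Rt(28).inv().apply([0,1,0]))
E
```

```text
[0.035, 0, -0.018] [[322.3 228.2]]
[0.035, 0, -0.034] [[322.5 238.8]]
[0.035, 0.016, -0.018] [[367.2 228.3]]
[0.035, -0.016, -0.018] [[277.4 228.2]]
[0.035, 0, -0.002] [[322.2 219.7]]
0.89 [232.2, 264.3, 277.0, 309.4]
0.66 [276.3, 226.8, 364.7, 382.2]
('tcp', array([0.474 , 0.1231, 0.1105]), 'world', array([-0.0014,  0.0839, -0.1454]), 'tool', array([ 0.0838, -0.0036,  0.1454]), 'turn', array([-0.0071, -0.4887, -0.0268]))
[0.474      0.12314635 0.04853845] [ 2.91072369e-02 -1.03250741e-17  5.47427508e-02] [ 8.82947593e-01 -1.38777878e-16 -4.69471563e-01]
```

Emit:
play_rows --force 60 --steps '[[[0,0,0,0,0,-0.026,0.02],[0,0,0,0,-0.122,0,0.02],[0,0,0,0,-0.122,0,0.02],[0,0,0,0,-0.122,0,0.02],[0,0,0,0,-0.1227,0,0.02],[0,0,0,0,0,0,0.02],[0,0,0,0,0,0,0.02]]]'

```text
time_s: 7.4
tool_pos: [0.4754, 0.04, 0.2554]
tool_rot: [-179.9, 27.8, 90.1]
force: [-0.1, -0.0, -0.7]
grip_width: 0.0308
grasp_force: 60.0
```

Run:
```python
from h import *
o=get_obs();print(o["tool_pos"],o["tool_rot"],o["qpos"].round(1),o["force"])
print(delta(28,.0155,.110))
```

```text
[0.475364   0.04000671 0.25540932] [-179.86036973   27.84660032   90.07873075] [ 20.8   6.7 -50.7 100.7  28.9  90.4 -34. ] [-0.10877417 -0.01690734 -0.66311397]
('tcp', array([0.474 , 0.1231, 0.1105]), 'world', array([-0.0014,  0.0831, -0.1449]), 'tool', array([ 0.1412, -0.001 ,  0.0893]), 'turn', array([-0.0018, -0.0027,  0.0012]))
```

Emit:
play_rows --steps '[[[0.0353,-0.0003,0.0223,0,0,0,0.02],[0.0353,-0.0003,0.0223,0,0,0,0.02],[0.0353,-0.0003,0.0223,0,0,0,0.02],[0.0353,-0.0003,0.0223,0,-0.0027,0,0.02],[0,0,0,0,0,0,0.02],[0,0,0,0,0,0,0.02],[0.0049,0,0.0088,0,0,0,0.02],[0.0049,0,0.0088,0,0,0,0.02],[0.0049,0,0.0088,0,0,0,0.02],[0.0049,0,0.0088,0,0,0,0.02],[0,0,0,0,0,0,0.02],[0,0,0,0,0,0,0.02]]]'

```text
time_s: 8.6
tool_pos: [0.4742, 0.1228, 0.0705]
tool_rot: [-180.0, 28.2, 89.9]
force: [0.1, -0.2, -1.2]
grip_width: 0.0307
grasp_force: 60.0
```

Run:
```python
from h import *
o=get_obs();print(o["tool_pos"],o["tool_rot"],o["qpos"].round(1),o["force"])
print(delta(28,.0155,.048),flat())
s=read_camera("side")["frame"];t=read_camera("wrist")["frame"]
m=np.hstack([cv2.resize(s[240:360,240:400],(400,300),interpolation=cv2.INTER_CUBIC),cv2.resize(t,(400,300))])
cv2.imwrite("pics/a4.png",m[:,:,::-1])
```

```text
[0.47417295 0.12284938 0.07045995] [-179.95693716   28.17353241   89.93040407] [  7.2  26.1 -49.9 106.5  40.2  81.6 -58.5] [ 0.07349592 -0.22830854 -1.21975166]
('tcp', array([0.474 , 0.1231, 0.0485]), 'world', array([-0.0002,  0.0003, -0.0219]), 'tool', array([ 0.0106, -0.0002,  0.0192]), 'turn', array([-0.0013,  0.003 , -0.0011])) (array([15.2,  0.2, 69.8]), array([-49.1,   0.2, 104.3]))
```

View pics/a4.png

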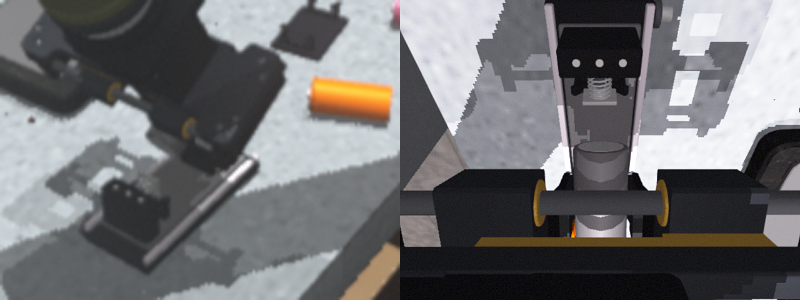

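The wrist view shows the tilted cell's flat end (600,147) in line with the spring (600,85). I descend, then feel forward.

Emit:
play_rows --steps '[[[0.0026,0,0.0048,0,0.002,0,0.02],[0.0026,0,0.0048,0,0,0,0.02],[0.0026,0,0.0048,0,0,0,0.02],[0.0026,0,0.0048,0,0,0,0.02],[0,0,0,0,0,0,0.02],[0,0,0,0,0,0,0.02]]]'

```text
time_s: 9.3
tool_pos: [0.4742, 0.1231, 0.0487]
tool_rot: [-180.0, 28.0, 89.9]
force: [0.5, 0.7, -1.5]
grip_width: 0.0309
grasp_force: 60.0
```

```bash
cat >> h.py <<'E'
def feel(n=6):
    F=[];P=[];T=[]
    for i in range(n):
        read_camera("wrist");o=get_obs();F.append(o["force"]);P.append(o["tool_pos"]);T.append(o["wrist_torque"])
    print("t",round(o["time_s"],2),"F",np.mean(F,0).round(2),"sd",np.std(F,0).round(2),"pos",np.mean(P,0).round(4),"psd",np.std(P,0).round(4),"rot",o["tool_rot"].round(2),"T",np.mean(T,0).round(3));print("flat,nub",flat())
E
python3 - <<'E'
from h import *
feel(8);print(delta(28,.0215,.048))
E
```

```text
t 9.7 F [ 0.09  0.12 -1.33] sd [0.54 0.62 0.45] pos [0.4745 0.1231 0.049 ] psd [0.     0.     0.0001] rot [179.98  28.04  89.89] T [ 0.699 -0.093  0.004]
flat,nub (array([15.4,  0.5, 48.4]), array([-49. ,   0.4,  82.8]))
('tcp', array([0.474 , 0.1291, 0.0485]), 'world', array([-0.0004,  0.0061, -0.0005]), 'tool', array([ 0.0056, -0.0005, -0.0024]), 'turn', array([-0.0006,  0.0008, -0.0018]))
```

Emit:
play_rows --steps '[[[0.0018,-0.0004,-0.001,0,0,0,0.02],[0.0018,0,-0.001,0,0,0,0.02],[0.0018,0,-0.001,0,0,0,0.02],[0.0018,0,-0.001,0,0,0,0.02],[0,0,0,0,0,0,0.02]]]'

```text
time_s: 10.2
tool_pos: [0.474, 0.1319, 0.049]
tool_rot: [-180.0, 28.0, 89.9]
force: [-0.8, 0.3, -1.6]
grip_width: 0.031
grasp_force: 60.0
```

Emit:
play_rows --steps '[[[0.0009,0,-0.0005,0,0,0,0.02],[0,0,0,0,0,0,0.02],[0.0009,0,-0.0005,0,0,0,0.02],[0,0,0,0,0,0,0.02],[0,0,0,0,0,0,0.02]]]'

```text
time_s: 10.7
tool_pos: [0.474, 0.1334, 0.049]
tool_rot: [-180.0, 28.0, 89.9]
force: [-1.1, 0.0, -1.4]
grip_width: 0.0304
grasp_force: 60.0
```

Run:
```python
from h import *
feel(8)
```

```text
t 11.1 F [ 0.02  0.04 -1.43] sd [0.5  0.61 0.42] pos [0.474  0.1333 0.049 ] psd [0. 0. 0.] rot [180.    28.05  89.9 ] T [ 0.682 -0.107 -0.005]
flat,nub (array([25.7,  0.1, 48.5]), array([-38.7,  -0.1,  82.8]))
```

Emit:
play_rows --steps '[[[0.0009,0,-0.0005,0,0,0,0.02],[0,0,0,0,0,0,0.02],[0.0009,0,-0.0005,0,0,0,0.02],[0,0,0,0,0,0,0.02],[0,0,0,0,0,0,0.02]]]'

```text
time_s: 11.6
tool_pos: [0.474, 0.1355, 0.0491]
tool_rot: [180.0, 28.0, 89.9]
force: [0.3, 0.0, -1.3]
grip_width: 0.0311
grasp_force: 60.0
```

Emit:
play_rows --steps '[[[0.0009,0,-0.0005,0,0,0,0.02],[0,0,0,0,0,0,0.02],[0.0009,0,-0.0005,0,0,0,0.02],[0,0,0,0,0,0,0.02],[0,0,0,0,0,0,0.02]]]'

```text
time_s: 12.1
tool_pos: [0.474, 0.1371, 0.0491]
tool_rot: [-180.0, 28.1, 89.9]
force: [0.2, -1.9, -0.4]
grip_width: 0.0311
grasp_force: 60.0
```

Run:
```python
from h import *
feel(8)
```

```text
t 12.5 F [-0.12 -1.81 -1.52] sd [0.29 0.41 0.47] pos [0.474  0.1371 0.0491] psd [0. 0. 0.] rot [-180.     28.08   89.89] T [ 0.346 -0.092 -0.004]
flat,nub (array([29.5,  0. , 48.5]), array([-34.9,  -0.1,  82.9]))
```

First touch shows: Fy −1.9 N at a nominal flat x of 29.5 mm. I press on gently.

Emit:
play_rows --steps '[[[0.0009,0,-0.0005,0,0,0,0.02],[0,0,0,0,0,0,0.02],[0.0009,0,-0.0005,0,0,0,0.02],[0,0,0,0,0,0,0.02],[0,0,0,0,0,0,0.02]]]'

```text
time_s: 13.0
tool_pos: [0.474, 0.1392, 0.0491]
tool_rot: [-180.0, 28.1, 89.9]
force: [-0.2, -2.9, -1.2]
grip_width: 0.0305
grasp_force: 60.0
```

Run:
```python
from h import *
feel(8)
```

```text
t 13.4 F [ 0.09 -3.79 -1.17] sd [0.33 0.43 0.3 ] pos [0.474  0.1393 0.0491] psd [0.     0.0001 0.    ] rot [-180.     28.06   89.89] T [-0.093 -0.094 -0.008]
flat,nub (array([31.8,  0. , 48.6]), array([-32.6,  -0.1,  82.9]))
```

Emit:
play_rows --steps '[[[0.0009,0,-0.0005,0,0,0,0.02],[0,0,0,0,0,0,0.02],[0.0009,0,-0.0005,0,0,0,0.02],[0,0,0,0,0,0,0.02],[0,0,0,0,0,0,0.02]]]'

```text
time_s: 13.9
tool_pos: [0.474, 0.1411, 0.0492]
tool_rot: [-180.0, 28.1, 89.9]
force: [0.7, -5.3, -0.7]
grip_width: 0.0309
grasp_force: 60.0
```

Run:
```python
from h import *
feel(8)
```

```text
t 14.3 F [ 0.   -4.95 -1.04] sd [0.48 0.57 0.33] pos [0.474  0.1411 0.0492] psd [0. 0. 0.] rot [-179.99   28.09   89.89] T [-0.355 -0.089  0.   ]
flat,nub (array([33.5,  0. , 48.6]), array([-30.9,  -0.1,  82.9]))
```

Emit:
play_rows --steps '[[[0.0009,0,-0.0005,0,0,0,0.02],[0,0,0,0,0,0,0.02],[0.0009,0,-0.0005,0,0,0,0.02],[0,0,0,0,0,0,0.02],[0,0,0,0,0,0,0.02]]]'

```text
time_s: 14.8
tool_pos: [0.4739, 0.1425, 0.0493]
tool_rot: [-180.0, 28.2, 89.9]
force: [-0.4, -6.1, -0.9]
grip_width: 0.0312
grasp_force: 60.0
```

Emit:
play_rows --steps '[[[0.0009,0,-0.0005,0,0,0,0.02],[0,0,0,0,0,0,0.02],[0.0009,0,-0.0005,0,0,0,0.02],[0,0,0,0,0,0,0.02],[0,0,0,0,0,0,0.02]]]'

```text
time_s: 15.3
tool_pos: [0.4739, 0.1439, 0.0493]
tool_rot: [-180.0, 28.2, 89.8]
force: [0.0, -7.3, -1.4]
grip_width: 0.031
grasp_force: 60.0
```

Run:
```python
from h import *
feel(8)
r=read_camera("wrist")["frame"];cv2.imwrite("pics/p5.png",r[100:340,160:480,::-1])
p0=Rt(28)
prev=tcp(28,.0375,.0485);a=28
for b in(24,20,16,12,8,4,0):
    p=tcp(b,.0375,.0485); print(b,Rt(a).inv().apply(p-prev).round(4));prev=p;a=b
```

```text
t 15.7 F [-0.42 -7.6  -0.9 ] sd [0.66 0.54 0.39] pos [0.4739 0.1439 0.0493] psd [0. 0. 0.] rot [-179.96   28.23   89.84] T [-0.817 -0.103  0.007]
flat,nub (array([36.2,  0. , 48.6]), array([-28.1,  -0.1,  83.1]))
24 [ 0.0013 -0.      0.0024]
20 [ 0.0013 -0.      0.0024]
16 [ 0.0013 -0.      0.0024]
12 [ 0.0013 -0.      0.0024]
8 [ 0.0013 -0.      0.0024]
4 [ 0.0013 -0.      0.0024]
0 [ 0.0013 -0.      0.0024]
```

View pics/p5.png

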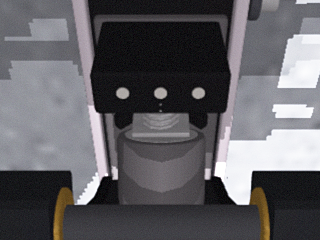

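The picture shows the flat end pressing the spring plate at (162,132), well aligned, at 7.7 N. I go a little further, then tip halfway.

Emit:
play_rows --steps '[[[0.0009,0,-0.0005,0,0,0,0.02],[0,0,0,0,0,0,0.02],[0.0009,0,-0.0005,0,0,0,0.02],[0,0,0,0,0,0,0.02],[0,0,0,0,0,0,0.02]]]'

```text
time_s: 16.25
tool_pos: [0.4739, 0.1453, 0.0494]
tool_rot: [-180.0, 28.3, 89.8]
force: [0.4, -8.3, -1.3]
grip_width: 0.0307
grasp_force: 60.0
```

Run:
```python
from h import *
feel(8)
```

```text
t 16.65 F [ 0.16 -8.67 -1.12] sd [0.34 0.68 0.53] pos [0.4739 0.1452 0.0494] psd [0. 0. 0.] rot [-179.95   28.3    89.82] T [-1.051 -0.089  0.016]
flat,nub (array([37.6,  0. , 48.7]), array([-26.6,  -0.2,  83.3]))
```

Emit:
play_rows --steps '[[[0.00065,0,0.0012,0,0.035,0,0.02],[0.00065,0,0.0012,0,0.035,0,0.02],[0.00065,0,0.0012,0,0.035,0,0.02],[0.00065,0,0.0012,0,0.035,0,0.02],[0,0,0,0,0,0,0.02],[0,0,0,0,0,0,0.02]]]'

```text
time_s: 17.25
tool_pos: [0.474, 0.1452, 0.0441]
tool_rot: [-180.0, 20.3, 89.8]
force: [0.3, -8.5, -0.6]
grip_width: 0.0305
grasp_force: 60.0
```

Run:
```python
from h import *
feel(6)
```

```text
t 17.55 F [-0.2  -8.56 -0.1 ] sd [0.55 0.56 0.35] pos [0.474  0.1454 0.0441] psd [0.     0.0001 0.    ] rot [-179.96   20.29   89.82] T [-1.376 -0.025 -0.009]
flat,nub (array([37.5,  0.1, 48.8]), array([-30.9,  -0.1,  74.1]))
```

Emit:
play_rows --steps '[[[0.0009,0,-0.0003,0,0,0,0.02],[0.0009,0,-0.0003,0,0,0,0.02],[0,0,0,0,0,0,0.02],[0.00065,0,0.0012,0,0.035,0,0.02],[0.00065,0,0.0012,0,0.035,0,0.02],[0.00065,0,0.0012,0,0.035,0,0.02],[0,0,0,0,0,0,0.02],[0,0,0,0,0,0,0.02]]]'

```text
time_s: 18.35
tool_pos: [0.474, 0.1471, 0.0401]
tool_rot: [-180.0, 14.3, 89.8]
force: [-0.7, -9.5, 1.3]
grip_width: 0.0309
grasp_force: 60.0
```

Run:
```python
from h import *
feel(8)
```

```text
t 18.75 F [-0.69 -9.75  1.44] sd [0.57 0.51 0.35] pos [0.474  0.1474 0.04  ] psd [0.     0.0001 0.    ] rot [-179.96   14.34   89.81] T [-1.802  0.055 -0.026]
flat,nub (array([38.9,  0.2, 48.8]), array([-31.9,  -0.1,  66.9]))
```

Fz is rising slightly (about 2.8 N), which fits the tilted-face normal. I continue in smaller steps.

Emit:
play_rows --steps '[[[0.00065,0,0.0012,0,0.035,0,0.02],[0,0,0,0,0,0,0.02],[0.00065,0,0.0012,0,0.035,0,0.02],[0,0,0,0,0,0,0.02],[0,0,0,0,0,0,0.02]]]'

```text
time_s: 19.25
tool_pos: [0.4741, 0.148, 0.0374]
tool_rot: [-180.0, 10.3, 89.8]
force: [-0.8, -10.0, 2.4]
grip_width: 0.0303
grasp_force: 60.0
```

Run:
```python
from h import *
feel(8)
```

```text
t 19.65 F [-0.94 -9.64  2.03] sd [0.32 0.52 0.51] pos [0.474  0.1482 0.0374] psd [0.     0.0001 0.    ] rot [-179.96   10.33   89.82] T [-1.913  0.132  0.012]
flat,nub (array([38.9,  0.2, 48.8]), array([-33. ,  -0.1,  61.9]))
```

Emit:
play_rows --steps '[[[0.00065,0,0.0012,0,0.035,0,0.02],[0,0,0,0,0,0,0.02],[0.00065,0,0.0012,0,0.035,0,0.02],[0,0,0,0,0,0,0.02],[0,0,0,0,0,0,0.02]]]'

```text
time_s: 20.15
tool_pos: [0.4741, 0.1489, 0.0348]
tool_rot: [-180.0, 6.3, 89.8]
force: [-0.4, -10.0, 2.3]
grip_width: 0.0309
grasp_force: 60.0
```

Run:
```python
from h import *
feel(8)
```

```text
t 20.55 F [ -1.46 -10.15   2.42] sd [0.68 0.58 0.52] pos [0.4741 0.1491 0.0348] psd [0.     0.0001 0.    ] rot [-179.96    6.31   89.83] T [-2.006  0.173  0.014]
flat,nub (array([38.9,  0.2, 48.8]), array([-33.6,  -0. ,  56.8]))
```

Emit:
play_rows --steps '[[[0.00065,0,0.0012,0,0.0365,0,0.02],[0,0,0,0,0,0,0.02],[0.00065,0,0.0012,0,0.0365,0,0.02],[0,0,0,0,0,0,0.02],[0.00065,0,0.0012,0,0.0365,0,0.02],[0,0,0,0,0,0,0.02],[0,0,0,0,0,0,0.02]]]'

```text
time_s: 21.25
tool_pos: [0.4742, 0.1506, 0.0307]
tool_rot: [-180.0, 0.0, 89.8]
force: [-1.1, -9.4, 1.1]
grip_width: 0.0309
grasp_force: 60.0
```

Run:
```python
from h import *
feel(8)
```

```text
t 21.65 F [ -0.38 -10.41   0.97] sd [0.39 0.47 0.39] pos [0.4742 0.1507 0.0307] psd [0. 0. 0.] rot [-1.7998e+02  2.0000e-02  8.9840e+01] T [-2.148  0.058  0.032]
flat,nub (array([38.8,  0.3, 48.7]), array([-34.2,   0.1,  48.7]))
```

It is level with no jam. Now I lower it into the saddles.

Emit:
play_rows --steps '[[[0,0,0.0005,0,0,0,0.02],[0,0,0.0005,0,0,0,0.02],[0,0,0.0005,0,0,0,0.02],[0,0,0,0,0,0,0.02],[0,0,0,0,0,0,0.02]]]'

```text
time_s: 22.15
tool_pos: [0.4744, 0.1511, 0.0296]
tool_rot: [-180.0, 0.0, 89.8]
force: [-0.9, -10.5, 3.5]
grip_width: 0.0308
grasp_force: 60.0
```

Run:
```python
from h import *
feel(5)
```

```text
t 22.4 F [ -1.39 -10.52   3.21] sd [0.62 0.38 0.18] pos [0.4744 0.151  0.0296] psd [0. 0. 0.] rot [-1.800e+02  1.000e-02  8.985e+01] T [-2.07   0.198  0.039]
flat,nub (array([39.1,  0.5, 47.6]), array([-33.9,   0.3,  47.6]))
```

Emit:
play_rows --steps '[[[0,0,0.0005,0,0,0,0.02],[0,0,0.0005,0,0,0,0.02],[0,0,0,0,0,0,0.02],[0,0,0,0,0,0,0.02]]]'

```text
time_s: 22.8
tool_pos: [0.4746, 0.1512, 0.0289]
tool_rot: [180.0, 0.0, 89.8]
force: [-1.8, -10.2, 6.3]
grip_width: 0.0307
grasp_force: 60.0
```

Run:
```python
from h import *
feel(6)
```

```text
t 23.1 F [-1.88 -9.92  5.45] sd [0.19 0.84 0.45] pos [0.4746 0.1512 0.0289] psd [0. 0. 0.] rot [1.7999e+02 1.0000e-02 8.9840e+01] T [-2.143  0.3   -0.042]
flat,nub (array([39.2,  0.7, 46.9]), array([-33.8,   0.5,  46.9]))
```

Emit:
play_rows --steps '[[[0,-0.0004,0,0,0,0,0.02],[0,-0.0004,0,0,0,0,0.02],[0,0,0.0005,0,0,0,0.02],[0,0,0,0,0,0,0.02],[0,0,0,0,0,0,0.02]]]'

```text
time_s: 23.6
tool_pos: [0.4745, 0.1512, 0.0286]
tool_rot: [179.9, -0.0, 89.8]
force: [-1.0, -10.8, 5.8]
grip_width: 0.0309
grasp_force: 60.0
```

Run:
```python
from h import *
feel(6)
```

```text
t 23.9 F [ -0.79 -10.03   5.96] sd [0.51 0.27 0.48] pos [0.4745 0.1512 0.0287] psd [0. 0. 0.] rot [179.91  -0.    89.83] T [-2.156  0.05  -0.023]
flat,nub (array([39.2,  0.6, 46.7]), array([-33.8,   0.4,  46.7]))
```

Seated within about 0.5 mm. I ease back so the nub comes to the wall, and press slightly.

Emit:
play_rows --steps '[[[-0.0005,0,0,0,0,0,0.02],[-0.0005,0,0,0,0,0,0.02],[-0.0005,0,0.0002,0,0,0,0.02],[-0.0005,0,0.0002,0,0,0,0.02],[-0.0005,0,0,0,0,0,0.02],[0,0,0,0,0,0,0.02],[0,0,0,0,0,0,0.02]]]'

```text
time_s: 24.6
tool_pos: [0.4744, 0.1504, 0.0285]
tool_rot: [179.9, -0.1, 89.9]
force: [-1.6, -6.7, 6.2]
grip_width: 0.0306
grasp_force: 60.0
```

Run:
```python
from h import *
feel(6)
```

```text
t 24.9 F [-1.1  -7.18  6.36] sd [0.34 0.67 0.51] pos [0.4744 0.1503 0.0285] psd [0. 0. 0.] rot [ 1.799e+02 -1.300e-01  8.986e+01] T [-1.538  0.208 -0.156]
flat,nub (array([38.3,  0.5, 46.6]), array([-34.7,   0.3,  46.4]))
```

Emit:
play_rows --force 20 --steps '[[[0,0,0,0,0,0,0.032],[0,0,0,0,0,0,0.034],[0,0,0,0,0,0,0.038],[0,0,0,0,0,0,0.042],[0,0,0,0,0,0,0.046],[0,0,0,0,0,0,0.046],[0,0,0,0,0,0,0.046]]]'

```text
time_s: 25.6
tool_pos: [0.4732, 0.1518, 0.0274]
tool_rot: [180.0, -0.3, 89.9]
force: [-0.1, -0.1, -0.5]
grip_width: 0.0454
grasp_force: 0.0
```

Run:
```python
from h import *
feel(6);print(get_obs()["grip_width"],get_obs()["grasp_force"])
```

```text
t 25.9 F [ 0.2  -0.   -0.17] sd [0.34 0.49 0.35] pos [0.4732 0.1516 0.0274] psd [0.     0.0001 0.    ] rot [-180.     -0.29   89.9 ] T [-0.022 -0.068 -0.   ]
flat,nub (array([39.5, -0.7, 45.6]), array([-33.5,  -0.9,  45.2]))
0.04628164758012407 0.0
```

Emit:
play_rows --steps '[[[0,0,-0.01,0,0,0,0.046],[0,0,-0.02,0,0,0,0.046],[0,0,-0.04,0,0,0,0.046],[0,0,-0.045,0,0,0,0.046],[0,0,-0.045,0,0,0,0.03],[-0.035,0,0,0,0,0,0],[-0.035,0,0,0,0,0,0],[-0.035,0,0,0,0,0,0],[0,0,0,0,0,0,0],[0,0,0,0,0,0,0],[0,0,0,0,0,0,0]]]'

```text
time_s: 27.0
tool_pos: [0.473, 0.0471, 0.1873]
tool_rot: [180.0, -0.3, 90.0]
force: [0.7, -0.4, -0.2]
grip_width: 0.0024
grasp_force: 0.0
```

Run:
```python
from h import *
o=get_obs();print(o["tool_pos"],o["grip_width"],o["force"].round(1))
w=read_camera("wrist");s=read_camera("side")
for n,r in(("wrist",w),("side",s)):
    for x in silhouettes(n,"cell")[:3]:
        b=box(x);pts=[unproj(r,p,.055) for p in cv2.boxPoints(b)]
        print(n,round(x["p"],2),x["extent"],[p[:2].round(4).tolist() for p in pts] if n=="wrist" else "")
home=[[CX,CY+.0016+dy,.046] for dy in(-.038,-.035,.035)]
print(proj(w,home),proj(s,home))
W=w["frame"]
a=cv2.resize(W[0:180,240:400],(480,540),interpolation=cv2.INTER_CUBIC);
b=cv2.resize(s["frame"][275:355,260:350],(320,284),interpolation=cv2.INTER_CUBIC)
c=cv2.resize(W,(320,240));b=np.vstack([b,c,np.zeros((16,320,3),np.uint8)])
cv2.imwrite("pics/f6.png",np.hstack([a,b])[:,:,::-1])
```

```text
[0.47303929 0.04708716 0.18727214] 0.0024054754145865186 [ 0.7 -0.4 -0.2]
wrist 0.85 [300.2, 27.9, 348.0, 149.0] [[0.4587, 0.1822], [0.4899, 0.1822], [0.4911, 0.1073], [0.4577, 0.1073]]
side 0.94 [362.2, 271.9, 396.6, 286.4] 
side 0.69 [393.1, 238.6, 426.0, 255.1] 
side 0.55 [295.8, 288.2, 327.3, 321.1] 
[[322.37629212 142.98979303]
 [322.38055306 138.65672767]
 [322.48618037  31.24140943]] [[319.71621603 294.27956341]
 [318.82630876 295.05681866]
 [296.86210071 314.24061073]]
```

View pics/f6.png

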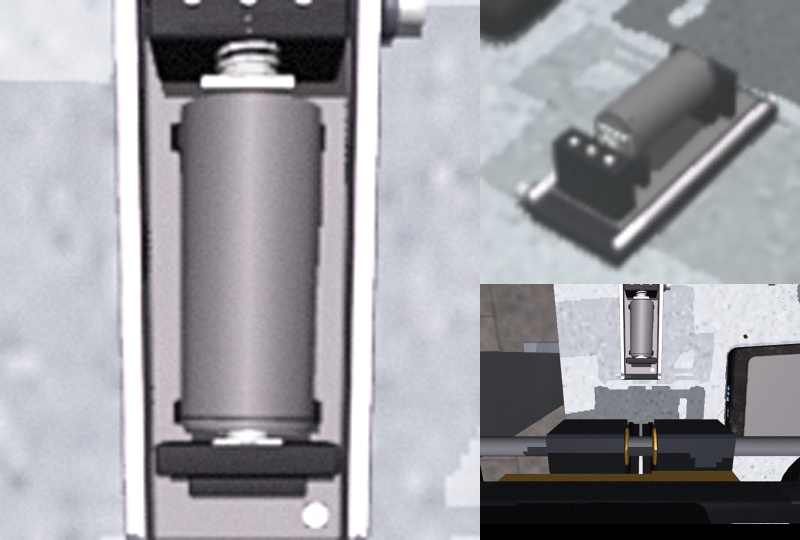

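The picture shows the cell level in the bay, nub at (248,437) behind the wall, flat end on the spring at (248,85). I give the nub end a light confirming push.

Emit:
play_rows --steps '[[[0.026,0.001,0,0,0,0,0],[0.026,0,0,0,0,0,0],[0.026,0,0,0,0,0,0],[0,0,0.04,0,0,0,0],[0,0,0.04,0,0,0,0],[0,0,0.025,0,0,0,0],[0,0,0.01,0,0,0,0],[0,0,0,0,0,0,0],[0,0,0,0,0,0,0]]]'

```text
time_s: 28.1
tool_pos: [0.4751, 0.125, 0.0735]
tool_rot: [179.9, -0.3, 89.9]
force: [1.0, -0.0, 1.6]
grip_width: 0.0004
grasp_force: 0.0
```

Run:
```python
from h import *
feel(5)
```

```text
t 28.35 F [-0.22 -0.19  0.11] sd [0.16 0.35 0.61] pos [0.4753 0.1245 0.0736] psd [0.0002 0.0002 0.0002] rot [179.88  -0.26  89.87] T [-0.037 -0.107 -0.018]
flat,nub (array([12.2,  1.1, 91.5]), array([-60.8,   0.9,  91.1]))
```

Home top should be at z≈0.062.

Emit:
play_rows --steps '[[[0,0,0.003,0,0,0,0],[0,0,0.003,0,0,0,0],[0,0,0.002,0,0,0,0],[0,0,0.001,0,0,0,0],[0,0,0,0,0,0,0],[0,0,0,0,0,0,0]]]'

```text
time_s: 28.95
tool_pos: [0.4741, 0.1245, 0.0633]
tool_rot: [-180.0, -0.3, 89.9]
force: [-0.4, 0.6, 0.1]
grip_width: 0.0005
grasp_force: 0.0
```

Emit:
play_rows --steps '[[[0,0,0.001,0,0,0,0],[0,0,0.001,0,0,0,0],[0,0,0,0,0,0,0],[0,0,0,0,0,0,0]]]'

```text
time_s: 29.35
tool_pos: [0.4745, 0.1245, 0.0623]
tool_rot: [180.0, -0.2, 89.9]
force: [-3.2, -1.0, 9.2]
grip_width: 0.0007
grasp_force: 4.4
```

Run:
```python
from h import *
feel(5)
```

```text
t 29.6 F [-2.44 -1.32  8.6 ] sd [0.5  0.51 0.23] pos [0.4745 0.1245 0.0623] psd [0. 0. 0.] rot [179.97  -0.25  89.89] T [-0.225  0.495  0.003]
flat,nub (array([12.4,  0.6, 80.5]), array([-60.6,   0.5,  80.1]))
```

The nub end's top is at 62.3 mm against a firm stop (home is 62), so the cell is fully home. I retreat.

Emit:
play_rows --steps '[[[0,0,-0.01,0,0,0,0],[0,0,-0.03,0,0,0,0],[0,0,-0.045,0,0,0,0],[0,0,-0.045,0,0,0,0],[-0.04,0,0,0,0,0,0],[-0.04,0,0,0,0,0,0],[0,0,0,0,0,0,0],[0,0,0,0,0,0,0],[0,0,0,0,0,0,0]]]'

```text
time_s: 30.5
tool_pos: [0.4739, 0.0451, 0.191]
tool_rot: [180.0, -0.3, 90.0]
force: [-0.0, 0.3, -0.8]
grip_width: 0.0005
grasp_force: 0.0
```

Run:
```python
from h import *
w=read_camera("wrist")
print([x["extent"] for x in silhouettes("wrist","cell")[:2]],proj(w,[[CX,CY-.0365,.046],[CX,CY+.0365,.046]]),get_obs()["force"].round(1))
print(sign_off())
```

```text
[[300.6, 26.7, 346.5, 141.5]] [[321.14796844 140.24239572]
 [321.16483738  29.60368573]] [ 0.3 -0.2 -0.2]
the job is handed in; nothing more can be done
None
```

I handed the job in at about 30 s of the 70 s: by my measurements the cell lies level and home in the charger, flat end on the spring and nub behind the end wall, let go with the arm clear; `sign_off` gave no verdict.

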